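# True up a labware nest corner with a square

### The arm

A 6-joint arm with a two-finger parallel gripper is mounted at the origin on the work surface. World frame = base frame: x ahead of the robot, y to its left, z up, the work surface at z = 0. Lengths are in m, angles in rad, forces in N, time in s.
With the tool pointing down it reaches from about 0.275 to 0.825 m from the base axis. Payload 5.2 kg.
Tool frame: the origin (TCP) lies at the centre of the arm's flange, where the gripper is bolted on; the fingertips stand 186 mm ahead of it and the grasp point (between the pads) lies ahead of it (manip.hold_point_z is the z of the grasp point in the tool frame, in m); z points along the fingers, y is the direction in which the jaws open and shut (so a half turn about z gives the same grasp; the last joint's range is limited). The gripper opens to 93 mm and grips with 3 to 60 N. Pads are 15 mm wide; open, the fingers measure 128 mm over their backs; the gripper's body (75 mm by 188 mm) begins 65 mm behind the grasp point.
Start: joints at [-1.4, 0.259, 1.535, -0, 1.348, -0.203], TCP at [0.201, -0.512, 0.405] pointing down, gripper open.
Joint ranges: [-3.14, 3.14], [-0.91, 2.08], [0.19, 2.58], [-1.22, 4.36], [0.22, 2.71], [-3.12, 3.12]. Speed limits (rad/s): [2.57, 2.57, 3.14, 3.14, 3.14, 3.14].

### API

Orientations are given as a unit quaternion [x, y, z, w].
In Python, from plant import sense, imaging, order, cut_out, manip gives the robot as it stands.
- The arm moves only by the tool move_arm, never from a script. Its argument "moves" is a list that holds one entry, the list of rows, each a list of 5 numbers: the closure, from 0 (fully open) to 1 (shut), then the shift along the tool's x, y, z in units of 25 mm (1.0 is 25 mm), then the turn about the tool's z in units of 6 degrees (1.0 is 6 degrees). In form: [[[jaw, tx, ty, tz, roll], ...]]. A call has exactly 10 rows; each row is the pose to reach, as a shift and turn from the pose commanded when the call began, along the tool's axes at that moment; what a row does not reach only later rows make up. A row lasts 1/12 s, in which the tool goes at most 41.7 mm and 7.16 degrees, less where a joint would pass 70% of its speed; a pose out of reach is approached as far as the arm can. A call with a gripper value outside its range is refused whole. The fingers move at their own pace and stop on an object; the grip force is fixed at half the most. Time passes only in rows, so rows that repeat a pose let the fingers close, or fill a call up. It gives the time, the measured TCP pose, the force and the opening at its end, in the units of the state.
- sense(): the state, without advancing time (a new reading comes with each control period).
- imaging.get_image(name): name is "scene" or "side" or "wrist"; returns a dict with "img" (384x512x3 uint8, red, green, blue), "z_map" (384x512 float32, m along the optical axis (not along the pixel's ray), 0 where there is no reading), "fx", "fy", "cx", "cy" (pixels), "k1" (the pictures are not rectified: a ray, as slopes to the right and down, at radius r is drawn at 1 + k1 r^2 times it, then the intrinsics apply), "R" (3x3) and "t" (3): a world point X has camera coordinates R X + t; the wrist camera has in their place "hand_eye" (4x4, takes a point from camera to tool coordinates, whose origin is the TCP and whose axes are the flange's). Camera axes: x right, y down, z forward; pixel columns grow to the right and rows downward; lengths in m; the calibration is good to about 2 mm. A picture is of the moment at which its call begins: read the wrist's pose just before it.
- order.finish_job(): hands the job in, once; it reports no verdict.
Trained networks look in the newest picture that a camera, given by its name, has taken for a name from the list of things; names that differ only in an ending like _2 or _b are one class to them, and where a whole thing is asked for, a point or a joint stands for the part that bears it (a point fixed in the world has none). Each returns a list of dicts, best first, with "p" (0 to 1); they miss things now and then, are a little off and sometimes report something else, mostly with a low value. They report only what shows in the picture. A call takes as long as a camera call. They do not tell look-alikes from the thing itself.
- cut_out(camera, query): "region" (384x512 bool, what is visible of it) and "extent" ([centre column, centre row, width, height] in pixels, round what is visible of it).
The state is a dict: "t": time; "joint_pos": joint angles; "qvel": joint speeds; "effort": joint torques, N m; "eef_pos": TCP position; "orientation": TCP orientation; "contact_force": force on the tool from outside, world axes, zero at the start; "torque": the same for the moment, N m; "finger_gap": finger opening in m.
Only numpy, scipy, OpenCV 4.12 (cv2) and the standard library are available. Lean on these libraries where they do the work, as an engineer would, in place of code of your own. Each camera call takes 0.05 s, during which the arm holds its last target.

### The job

The blue swinging fence of the labware nest has been knocked inwards: take the steel square by its orange grip and ease it into the nest's corner so that it swings the blue fence out until the square's outer edges lie flush on the grey and the blue fence together, and hold it there for a second with light hand pressure, about 10 N on each fence and never much more. Then lay the square flat back on the middle of the cork pad and let go, leaving the corner square. Move the blue fence with the square only, and leave the other things alone.

Things in the scene. Friction and masses are not known exactly. Their poses are not given: they have to be found in the camera images.
- nest: Fixed labware nest: aluminium deck plate 250 x 250 mm, 10 mm thick. Origin at the centre of its underside, on the bench top; z up. In its frame the inner face of the grey fence is the plane y = +75 mm, that of the blue fence, when the corner is square, the plane x = +75 mm. It may lie to the left or the right.
- corner (a point): The inside corner of the nest, where the two fence faces meet, on the deck's top (10 mm above the bench): nest frame x = 75, y = 75 mm. The blue fence's vertical pivot axis passes through it.
- fixed_fence: The grey fixed fence of the nest, rigid, along the nest's x from -120 to +65 mm, 22 mm thick, from 10 to 40 mm above the bench; its inner face looks to the nest's -y at y = 75 mm. The fence faces and the square are polished and slippery (friction about 0.15). Its frame is the nest's frame.
- fence_end (a point): The blue swinging fence is a bar 160 mm long, 22 thick, from 12 to 40 mm above the bench, black cap over its pivot at the corner; at angle 0 it runs from the corner along the nest's -y. This point is its free end, on the top edge of its inner face, 160 mm from the pivot.
- swing_fence (a joint): Blue fence angle, rad: 0 exactly square to the grey fence, negative with its free end leaning inwards (to the nest's -x), positive opened too far. Starts at -0.16 to -0.07, stops at -0.22 and +0.12. Stiff friction pivot (0.4 N m: 3 to 4 N near the end moves it), stays where left. Once the square's leg lies flush along it, it goes no further and the force rises steeply.
- square: Loose steel L-square, 0.35 kg. Origin at its underside below the middle of the orange grip; z up. Outer edges: plane y = +45 mm (leg x -75 to +37) and plane x = +45 mm (leg y -85 to +37); legs 20 mm wide, 14 tall, an 8 mm plate between. Grip: upright block 50 mm along x, 18 across y, 8 to 62 mm above the underside; pinch it across y from above, fingertips above the legs.
- heel (a point): The square's outer corner (notched 8 mm), where the lines of its outer edges cross, at its underside: square frame x = 45, y = 45 mm. It belongs at the nest's corner, with the square's x and y along the nest's x and y (square origin then at nest x = 30, y = 30 mm); the square may hover a few mm above the deck.
- pad: Cork pad 210 x 210 mm, 6 mm thick, fixed on the bench; origin at the centre of its underside. The square lies on it at the start.
- jar: Small glass jar with a blue cap, 44 mm across, 70 mm tall, beyond the nest; bystander. Origin under its centre.
- microplate: Clear microplate 127 x 85 x 14 mm lying in front of the pad; bystander. Origin under its centre.
- tube_rack: White rack of capped tubes, 70 x 200 mm, 77 mm tall; bystander. Origin under its centre.
- spray_bottle: White spray bottle, 72 mm across, 195 mm tall; bystander. Origin under its centre.
- tip_box: Blue pipette-tip box with a clear lid, 122 x 87 mm, 80 mm tall; bystander. Origin under its centre.
There are look-alikes about, which are no part of the job. What is shaped like the square but pink or purple is not meant.

How it is judged:
By the outcome, as a careful person would: the job done as asked, in the order asked, and still so for the second after the job is handed in, with the robot touching nothing.
It also fails if it takes over 72 s, if anything falls off the work surface, if the arm or the gripper's body presses on something with over 40 N, if the wrist force passes 120 N, or if a joint passes its speed limit or range.

## Working session

There is one attempt and no reset: what is moved stays moved. The work goes in short steps, Python scripts to look and compute and a tool call to move; the robot and the scene stay as the last step left them, time stands still between calls to the robot, and variables do not carry over. Pictures are saved under pics/ and viewed, and the job is handed in when it is done.

Besides the shell and the picture viewer there is one more tool, called by a JSON object that holds its "name" and its "arguments", one argument or row to a line. move_arm: Moves the arm, as the interface text tells. Its arguments: {"type":"object","properties":{"moves":{"type":"array","items":{"type":"array","items":{"type":"array","items":{"type":"number"}}}}},"required":["moves"]}

```bash
ls; mkdir -p pics; cat > h.py <<'E'
import numpy as np, cv2
from plant import sense, imaging, order, cut_out, manip
E
python3 - <<'E'
from h import *
print(sense()); print(manip.hold_point_z)
for n in ["scene","side"]:
    d=imaging.get_image(n)
    cv2.imwrite(f"pics/{n}0.png",cv2.cvtColor(d["img"],cv2.COLOR_RGB2BGR))
    np.savez(f"{n}0.npz",**d)
    print(n,{k:v for k,v in d.items() if k not in("img","z_map")})
E
```

```text
pics
{'t': 0.0, 'joint_pos': array([-1.39980254e+00,  2.59323031e-01,  1.53608275e+00, -6.66873508e-06,
        1.34799315e+00, -2.02791911e-01]), 'qvel': array([-0.00080166, -0.00032735, -0.00132974, -0.00055296, -0.00103619,
       -0.00109612]), 'effort': array([ 2.75919292e-04, -4.37300777e+01, -2.83999515e+01,  7.21377251e-02,
        4.15254675e-02, -1.35936025e-04]), 'eef_pos': array([ 0.2008153 , -0.51179437,  0.40392829]), 'orientation': array([ 9.82585769e-01,  1.85807404e-01,  1.11075554e-05, -9.03074507e-04]), 'contact_force': array([1.19021542, 0.24830785, 0.76466625]), 'torque': array([0.00612354, 0.0353863 , 0.02020306]), 'finger_gap': 0.09312565428088035}
0.1673
scene {'fx': 495.7637701241273, 'fy': 495.7637701241273, 'cx': 254.1448413000355, 'cy': 188.75847842527895, 'k1': -0.19709505551018824, 'R': array([[-0.60690768,  0.79473219, -0.00798844],
       [ 0.46817287,  0.34936799, -0.81163796],
       [-0.64224391, -0.49632928, -0.58410617]]), 't': array([ 0.34394482, -0.22363319,  1.98912221])}
side {'fx': 409.8495790559788, 'fy': 409.8495790559788, 'cx': 254.00033929744964, 'cy': 194.2316028951901, 'k1': -0.0485851471211841, 'R': array([[-0.98592847, -0.1669503 , -0.00852349],
       [-0.10154404,  0.63861437, -0.76279781],
       [ 0.13279255, -0.75119857, -0.64658089]]), 't': array([0.54568271, 0.09172755, 1.41562341])}
```

View pics/scene0.png

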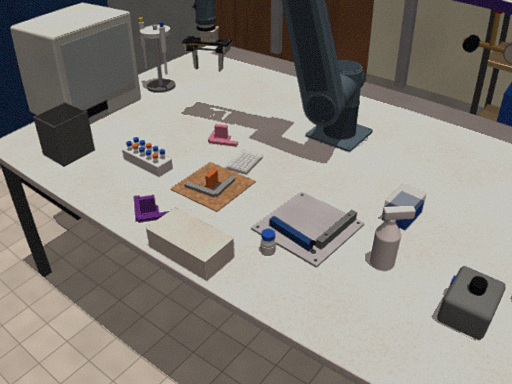

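View pics/side0.png

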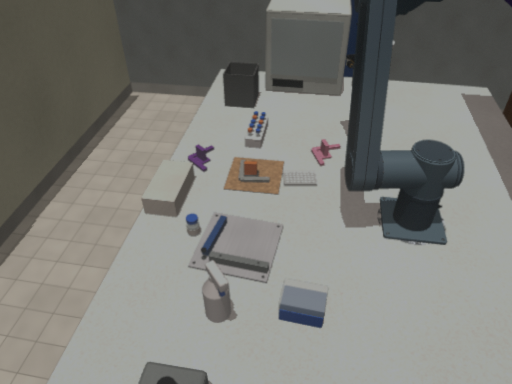

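The scene view shows the cork pad with the steel square and its orange grip at about (213,183). The nest is at (308,226), with the blue fence at (290,232) and the grey fence at (335,230). The jar is at (268,241), and the pink and purple decoys are at (221,135) and (148,207).

```bash
cat >> h.py <<'E'
from scipy.spatial.transform import Rotation as Rt
def unproj(d,uv,z=None):
    """pixels->camera rays (x,y slopes)"""
    uv=np.atleast_2d(np.asarray(uv,float))
    xd=np.c_[(uv[:,0]-d["cx"])/d["fx"],(uv[:,1]-d["cy"])/d["fy"]]
    x=xd.copy()
    for _ in range(30): x=xd/(1+d["k1"]*(x**2).sum(1,keepdims=True))
    return x
def campose(d):
    """cam->world R,t"""
    if "hand_eye" in d:
        T=np.eye(4);T[:3,:3]=Rt.from_quat(d["q"]).as_matrix();T[:3,3]=d["p"]
        M=T@d["hand_eye"]; return M[:3,:3],M[:3,3]
    return d["R"].T,-d["R"].T@d["t"]
def onplane(d,uv,z):
    x=unproj(d,uv);R,t=campose(d)
    r=np.c_[x,np.ones(len(x))]@R.T
    return t+r*((z-t[2])/r[:,2])[:,None]
def cloud(d):
    v,u=np.mgrid[0:384,0:512]
    x=unproj(d,np.c_[u.ravel(),v.ravel()]);z=d["z_map"].ravel()[:,None]
    R,t=campose(d)
    return (np.c_[x*z,z]@R.T+t).reshape(384,512,3)
def project(d,X):
    R,t=campose(d);c=(np.atleast_2d(X)-t)@R
    x=c[:,:2]/c[:,2:];x=x*(1+d["k1"]*(x**2).sum(1,keepdims=True))
    return np.c_[x[:,0]*d["fx"]+d["cx"],x[:,1]*d["fy"]+d["cy"]]
def shot(name,tag):
    s=sense();d=imaging.get_image(name)
    d["p"]=s["eef_pos"];d["q"]=s["orientation"]
    cv2.imwrite(f"pics/{tag}.png",cv2.cvtColor(d["img"],cv2.COLOR_RGB2BGR));np.savez(f"{tag}.npz",**d)
    return d
def load(tag): return dict(np.load(f"{tag}.npz"))
E
python3 - <<'E'
from h import *
for n in ["scene","side"]:
    d=load(n+"0");C=cloud(d)
    for q in ["square","pad","nest","swing_fence","fixed_fence","jar","microplate","tube_rack","spray_bottle","tip_box"]:
        for r in cut_out(n,q)[:3]:
            if r["p"]<.3: continue
            P=C[r["region"]&(d["z_map"]>0)]
            print(n,q,round(r["p"],2),np.round(r["extent"]),np.median(P,0).round(3),P.min(0).round(3),P.max(0).round(3))
E
```

```text
scene square 0.97 [150. 210.  36.  23.] [ 0.827 -0.229  0.015] [ 0.775 -0.324 -0.003] [ 0.873 -0.113  0.077]
scene square 0.86 [211. 184.  47.  26.] [ 0.61  -0.149  0.02 ] [ 0.518 -0.236  0.002] [ 0.651 -0.106  0.074]
scene square 0.75 [223. 137.  26.  22.] [ 0.329 -0.344  0.016] [ 0.29  -0.411 -0.001] [ 0.376 -0.266  0.065]
scene pad 0.8 [213. 186.  84.  52.] [ 0.587 -0.15   0.006] [ 0.46  -0.285 -0.005] [ 0.691 -0.059  0.069]
scene pad 0.71 [210. 183.  50.  26.] [ 0.61  -0.149  0.02 ] [ 0.515 -0.238  0.002] [ 0.653 -0.106  0.074]
scene nest 0.87 [305. 229. 112.  77.] [0.588 0.214 0.01 ] [ 0.428  0.076 -0.005] [0.71  0.346 0.051]
scene nest 0.51 [211. 183.  50.  25.] [ 0.61  -0.149  0.02 ] [ 0.511 -0.245  0.002] [ 0.653 -0.106  0.074]
scene nest 0.46 [213. 185.  82.  50.] [ 0.591 -0.154  0.006] [ 0.471 -0.276 -0.004] [ 0.691 -0.059  0.017]
scene swing_fence 0.74 [292. 235.  46.  39.] [0.658 0.211 0.037] [0.63  0.124 0.008] [0.678 0.294 0.051]
scene fixed_fence 0.62 [338. 230.  41.  40.] [0.566 0.303 0.036] [ 0.404  0.263 -0.004] [0.663 0.319 0.046]
scene fixed_fence 0.34 [269. 243. 
[... 1290 characters left out ...]
0.548 0.306 0.038] [0.461 0.253 0.007] [0.643 0.445 0.195]
side fixed_fence 0.32 [256. 131.  22.  39.] [ 0.613 -0.413  0.047] [ 0.584 -0.678 -0.004] [ 0.672 -0.347  0.084]
side jar 0.75 [193. 230.  17.  24.] [0.724 0.19  0.046] [0.707 0.164 0.004] [0.747 0.199 0.077]
side microplate 0.6 [298. 179.  36.  16.] [ 0.408 -0.16   0.015] [ 0.338 -0.217  0.001] [ 0.474 -0.116  0.024]
side tube_rack 0.85 [255. 132.  18.  36.] [ 0.613 -0.409  0.047] [ 0.584 -0.661 -0.003] [ 0.667 -0.347  0.084]
side spray_bottle 0.62 [216. 294.  29.  62.] [0.568 0.491 0.116] [ 0.53   0.321 -0.002] [0.639 0.518 0.2  ]
side tip_box 0.75 [303. 302.  49.  47.] [0.346 0.453 0.08 ] [ 0.285  0.323 -0.001] [0.411 0.474 0.088]
```

{"name": "move_arm", "arguments": {
  "moves": [
    [[0, 1.4, -0.55, 0, 0.5], [0, 2.8, -1.1, 0, 1], [0, 4.2, -1.65, 0, 1.5], [0, 5.6, -2.2, 0, 2], [0, 7, -2.75, 0, 2.5], [0, 8.4, -3.3, 0, 3], [0, 9.8, -3.85, 0, 3.5], [0, 11.2, -4.4, 0, 3.5], [0, 12.6, -5, 0, 3.5], [0, 14, -5.6, 0, 3.5]]
  ]
}}

```text
t: 1.93
eef_pos: [0.4767, -0.2523, 0.405]
orientation: [1.0, 0.004, 0.0, 0.0]
contact_force: [0.6, -0.7, -0.4]
finger_gap: 0.093
```

```bash
python3 - <<'E'
from h import *
d=shot("wrist","w1")
print(d["hand_eye"],d["fx"],d["k1"]); print(sense()["joint_pos"])
E
```

```text
[[-9.86096538e-04 -9.56903792e-01 -2.90403444e-01  8.02716284e-02]
 [ 9.99999297e-01 -1.13504399e-03  3.44458916e-04 -3.37139941e-04]
 [-6.59234727e-04 -2.90402900e-01  9.56904238e-01  2.03676494e-02]
 [ 0.00000000e+00  0.00000000e+00  0.00000000e+00  1.00000000e+00]] 333.45406050026236 0.01993597827570235
[-0.68469454  0.24057039  1.55845784  0.00519408  1.34162848  0.87416451]
```

View pics/w1.png

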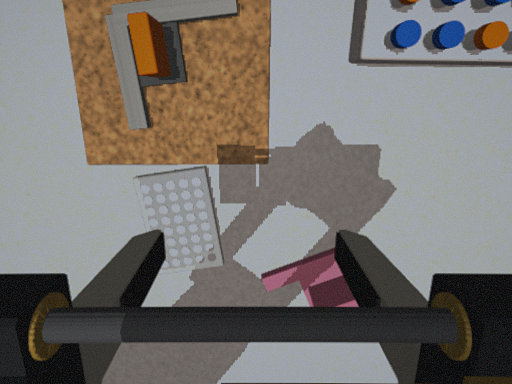

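{"name": "move_arm", "arguments": {
  "moves": [
    [[0, 1, -0.8, 0, 0], [0, 2, -1.6, 0, 0], [0, 3, -2.4, 0, 0], [0, 4, -3.2, 0, 0], [0, 4.6, -3.7, 0, 0], [0, 4.6, -3.7, 0, 0], [0, 4.6, -3.7, 0, 0], [0, 4.6, -3.7, 0, 0], [0, 4.6, -3.7, 0, 0], [0, 4.6, -3.7, 0, 0]]
  ]
}}

```text
t: 2.82
eef_pos: [0.5891, -0.1616, 0.405]
orientation: [1.0, 0.003, -0.0, 0.0]
contact_force: [-0.5, -0.0, 0.2]
finger_gap: 0.0931
```

```bash
python3 - <<'E'
from h import *
d=shot("wrist","w2")
E
```

```text
(no output)
```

View pics/w2.png

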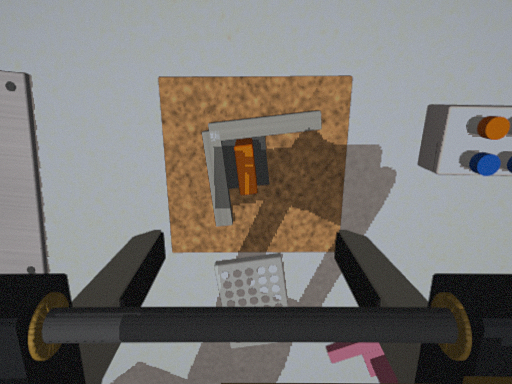

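```bash
cat >> h.py <<'E'
def topdown(d,z,x0,x1,y0,y1,res):
    """image: up=+x, left=+y ; res m/px"""
    H=int((x1-x0)/res);W=int((y1-y0)/res)
    v,u=np.mgrid[0:H,0:W]
    X=np.c_[(x1-v.ravel()*res),(y1-u.ravel()*res),np.full(H*W,z)]
    m=project(d,X).astype(np.float32).reshape(H,W,2)
    return cv2.remap(d["img"],m[...,0],m[...,1],cv2.INTER_CUBIC)
E
python3 - <<'E'
from h import *
d=load("w2")
print(onplane(d,[(159,77),(352,75),(338,252),(172,252)],.006).round(4))
C=cloud(d)
print([C[v,u].round(4) for u,v in [(270,122),(215,180),(243,145),(190,220),(255,170)]])
t=topdown(d,.020,.48,.70,-.26,-.04,.0004)
cv2.imwrite("pics/td2.png",t[...,::-1])
E
```

```text
[[ 0.6817 -0.0641  0.006 ]
 [ 0.6846 -0.2706  0.006 ]
 [ 0.4751 -0.2729  0.006 ]
 [ 0.4742 -0.0648  0.006 ]]
[array([ 0.6363, -0.1832,  0.0198]), array([ 0.5715, -0.1225,  0.0197]), array([ 0.6186, -0.155 ,  0.0655]), array([ 0.5173, -0.0894,  0.0061]), array([ 0.5891, -0.1672,  0.0441])]
```

View pics/td2.png

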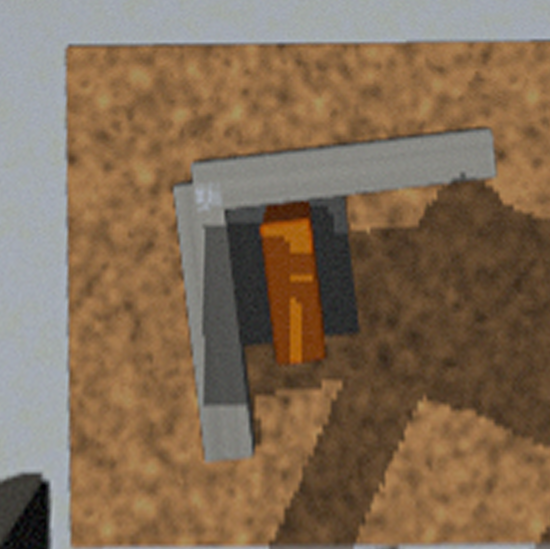

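The square sits heel-first at about (173,163) in the top-down view. Its yaw is about 6.2° and its origin is about (0.595, -0.1585). Next I'll look at the nest.

{"name": "move_arm", "arguments": {
  "moves": [
    [[0, 0, -1.6, 0, 0], [0, 0, -3.2, 0, 0], [0, 0, -4.8, 0, 0], [0, 0, -6.4, 0, 0], [0, 0, -8, 0, 0], [0, 0.2, -9.6, 0, 0], [0, 0.4, -11.2, 0, 0], [0, 0.6, -12.8, 0, 0], [0, 0.8, -14.4, 0, 0], [0, 0.8, -14.4, 0, 0]]
  ]
}}

```text
t: 3.7
eef_pos: [0.6067, 0.2055, 0.4048]
orientation: [1.0, 0.006, 0.0, -0.002]
contact_force: [-0.4, -0.3, 0.2]
finger_gap: 0.0926
```

```bash
python3 - <<'E'
from h import *
d=shot("wrist","w3"); s=sense();print(s["eef_pos"],np.abs(s["qvel"]).max())
t=topdown(d,.040,.43,.73,.06,.36,.0005)
cv2.imwrite("pics/td3.png",t[...,::-1])
E
```

```text
[0.60684374 0.20261088 0.40463205] 0.06733149971583527
```

View pics/w3.png

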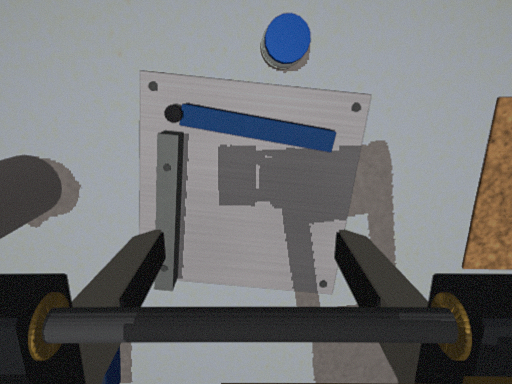

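View pics/td3.png

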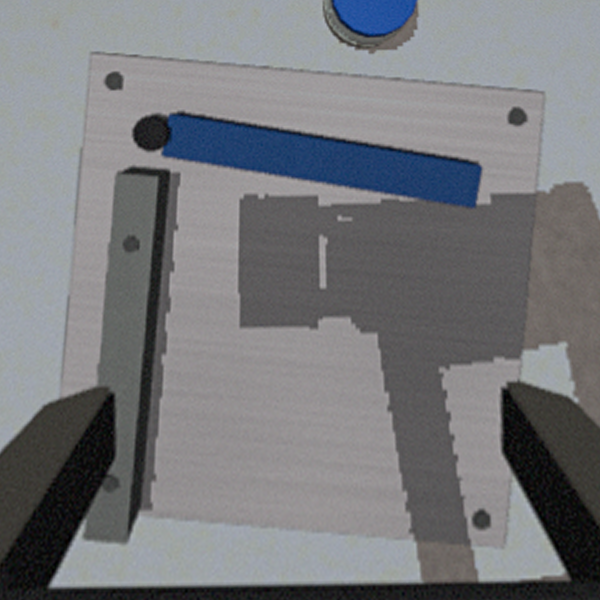

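The deck is rotated about -5° from the world axes. The pivot cap is at about (151,132) in the top-down view, and the blue fence leans about 4° inwards. I'll refine this with a still picture.

```bash
python3 - <<'E'
from h import *
d=shot("wrist","w4"); s=sense();print(d["p"],d["q"],np.abs(s["qvel"]).max())
t=topdown(d,.010,.43,.73,.06,.36,.0005)
cv2.imwrite("pics/td4a.png",t[...,::-1])
t=topdown(d,.040,.57,.69,.12,.34,.0003)
cv2.imwrite("pics/td4b.png",t[...,::-1])
E
```

```text
[0.60684374 0.20261088 0.40463205] [ 9.99982679e-01  5.87228529e-03  6.05150884e-05 -3.91613107e-04] 0.05018115542639801
```

View pics/td4a.png

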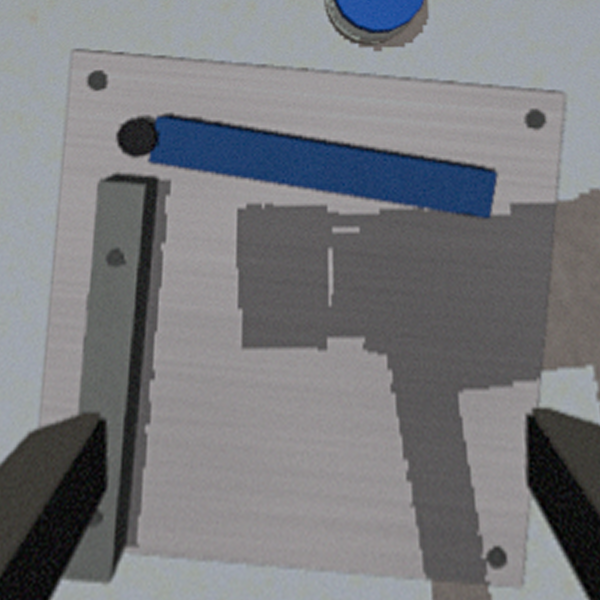

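View pics/td4b.png

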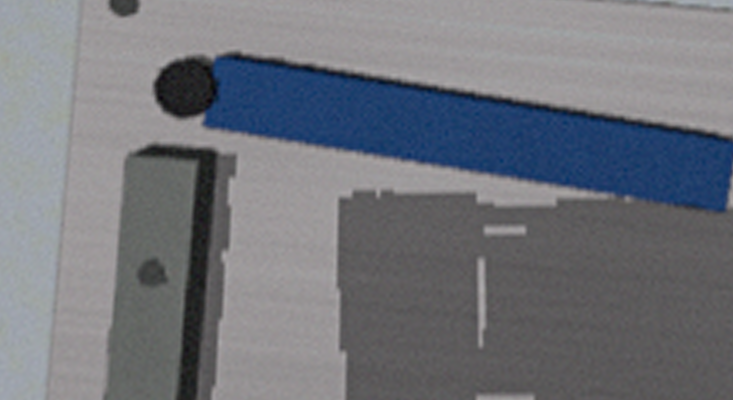

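{"name": "move_arm", "arguments": {
  "moves": [
    [[0, 0, 1.6, 0, -0.1], [0, 0, 3.2, 0, -0.2], [0, 0, 4.8, 0, -0.4], [0, 0, 6.4, 0, -0.6], [0, -0.2, 8, 0, -0.8], [0, -0.4, 9.6, 0, -0.92], [0, -0.6, 11.2, 0, -0.92], [0, -0.65, 12.8, 0, -0.92], [0, -0.65, 14.4, 0, -0.92], [0, -0.65, 14.4, 0, -0.92]]
  ]
}}

```text
t: 4.63
eef_pos: [0.5919, -0.1697, 0.4047]
orientation: [0.999, 0.047, -0.0, 0.002]
contact_force: [0.1, 1.3, -0.0]
finger_gap: 0.0927
```

```bash
cat >> h.py <<'E'
def pose():
    s=sense();x=Rt.from_quat(s["orientation"]).as_matrix()[:,0]
    return s["eef_pos"],np.degrees(np.arctan2(x[1],x[0])),s
def delta(tx,ty,tz,yaw):
    p,y,s=pose();M=Rt.from_quat(s["orientation"]).as_matrix()
    print("pos",p.round(4),"yaw",round(y,2),"F",s["contact_force"].round(1),"T",s["torque"].round(2))
    print("units",(M.T@(np.array([tx,ty,tz])-p)/.025).round(2),"roll",round((y-yaw)/6,2))
E
python3 - <<'E'
from h import *
shot("wrist","w5"); delta(.595,-.1585,.214,6.2)
shot("wrist","w5"); delta(.595,-.1585,.214,6.2)
d=load("w5")
t=topdown(d,.020,.48,.70,-.26,-.04,.0004)
cv2.imwrite("pics/td5.png",t[...,::-1])
E
```

```text
pos [ 0.5921 -0.1666  0.4047] yaw 5.46 F [ 0.6 -0.5 -0.5] T [-0.    0.02 -0.04]
units [ 0.15 -0.32  7.63] roll -0.12
pos [ 0.5923 -0.1641  0.4047] yaw 5.59 F [-0.3  0.1  0.2] T [0.02 0.04 0.04]
units [ 0.13 -0.21  7.63] roll -0.1
```

View pics/td5.png

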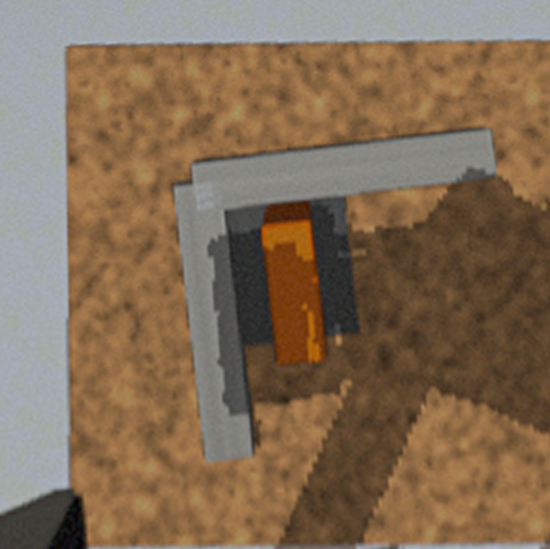

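{"name": "move_arm", "arguments": {
  "moves": [
    [[0, 0, 0, 1, 0], [0, 0, 0, 2, 0], [0, 0, 0, 3, 0], [0, 0, 0, 4, 0], [0, 0, 0, 4.5, 0], [0, 0, 0, 4.5, 0], [0, 0, 0, 4.5, 0], [0, 0, 0, 4.5, 0], [0, 0, 0, 4.5, 0], [0, 0, 0, 4.5, 0]]
  ]
}}

```text
t: 5.57
eef_pos: [0.594, -0.1605, 0.2939]
orientation: [0.999, 0.052, 0.001, 0.001]
contact_force: [0.7, 0.2, 0.2]
finger_gap: 0.0929
```

```bash
python3 - <<'E'
from h import *
delta(.595,-.1585,.214,6.2)
E
```

```text
pos [ 0.594  -0.1605  0.2939] yaw 5.95 F [0.7 0.2 0.2] T [0.05 0.   0.02]
units [ 0.04 -0.08  3.19] roll -0.04
```

{"name": "move_arm", "arguments": {
  "moves": [
    [[0, 0.04, -0.08, 0.8, -0.04], [0, 0.04, -0.08, 1.6, -0.04], [0, 0.04, -0.08, 2.3, -0.04], [0, 0.04, -0.08, 2.8, -0.04], [0, 0.04, -0.08, 3.1, -0.04], [0, 0.04, -0.08, 3.15, -0.04], [0, 0.04, -0.08, 3.15, -0.04], [0, 0.04, -0.08, 3.15, -0.04], [0, 0.04, -0.08, 3.15, -0.04], [0, 0.04, -0.08, 3.15, -0.04]]
  ]
}}

```text
t: 6.4
eef_pos: [0.5948, -0.1586, 0.2146]
orientation: [0.999, 0.054, 0.001, 0.0]
contact_force: [-0.8, -0.9, 0.1]
finger_gap: 0.0929
```

```bash
python3 - <<'E'
from h import *
delta(.595,-.1585,.214,6.2)
d=shot("wrist","w6")
E
```

```text
pos [ 0.5948 -0.1586  0.2146] yaw 6.18 F [-0.8 -0.9  0.1] T [ 0.04  0.04 -0.  ]
units [ 0.01 -0.    0.02] roll -0.0
```

View pics/w6.png

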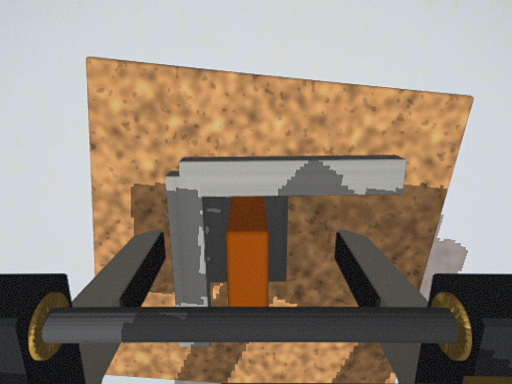

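The grip is centred between the fingers at column 248, and the square lies parallel to the tool. I'll close the fingers.

{"name": "move_arm", "arguments": {
  "moves": [
    [[1, 0, 0, 0, 0], [1, 0, 0, 0, 0], [1, 0, 0, 0, 0], [1, 0, 0, 0, 0], [1, 0, 0, 0, 0], [1, 0, 0, 0, 0], [1, 0, 0, 0, 0], [1, 0, 0, 0, 0], [1, 0, 0, 0, 0], [1, 0, 0, 0, 0]]
  ]
}}

```text
t: 7.28
eef_pos: [0.5944, -0.1584, 0.2135]
orientation: [0.999, 0.054, -0.0, -0.0]
contact_force: [0.0, -0.2, -0.1]
finger_gap: 0.031
```

{"name": "move_arm", "arguments": {
  "moves": [
    [[1, 0, 0, 0, 0], [1, 0, 0, 0, 0], [1, 0, 0, 0, 0], [1, 0, 0, 0, 0], [1, 0, 0, 0, 0], [1, 0, 0, 0, 0], [1, 0, 0, 0, 0], [1, 0, 0, 0, 0], [1, 0, 0, 0, 0], [1, 0, 0, 0, 0]]
  ]
}}

```text
t: 8.12
eef_pos: [0.5944, -0.1584, 0.2135]
orientation: [0.999, 0.054, -0.0, -0.0]
contact_force: [-0.0, 0.4, -0.2]
finger_gap: 0.0179
```

{"name": "move_arm", "arguments": {
  "moves": [
    [[1, 0, 0, -0.3, 0], [1, 0, 0, -0.8, 0], [1, 0, 0, -1.4, 0], [1, 0, 0, -2, 0], [1, 0, 0, -2.6, 0], [1, 0, 0, -3, 0], [1, 0, 0, -3, 0], [1, 0, 0, -3, 0], [1, 0, 0, -3, 0], [1, 0, 0, -3, 0]]
  ]
}}

```text
t: 8.95
eef_pos: [0.594, -0.1583, 0.2872]
orientation: [0.999, 0.054, -0.001, -0.001]
contact_force: [0.2, -0.4, -3.8]
finger_gap: 0.0179
```

```bash
python3 - <<'E'
from h import *
c=np.array([.57125,.21125]);a=np.radians(-5)
R=np.array([[np.cos(a),-np.sin(a)],[np.sin(a),np.cos(a)]])
p=c+R@[.005,.012]; print(p, c+R@[.0294,.030])
delta(p[0],p[1],.29,-5)
d=shot("wrist","w7")
E
```

```text
[0.57727684 0.22276856] [0.6031528  0.23857346]
pos [ 0.594  -0.1583  0.2872] yaw 6.18 F [ 0.2 -0.4 -3.8] T [ 0.01  0.07 -0.02]
units [  0.98 -15.22  -0.1 ] roll 1.86
```

View pics/w7.png

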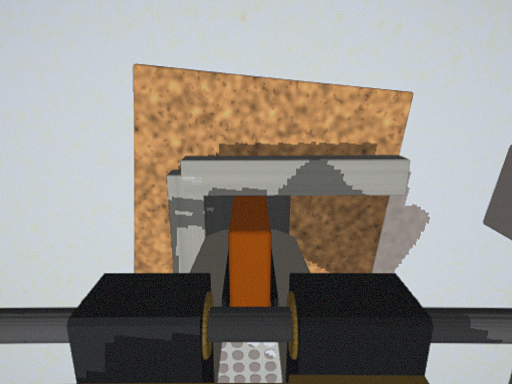

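The square is held level, with a weight reading of about 3.8 N. I'll carry it over to the nest.

{"name": "move_arm", "arguments": {
  "moves": [
    [[1, 0.1, -0.8, 0, 0.1], [1, 0.2, -2.2, 0, 0.3], [1, 0.3, -3.8, 0, 0.5], [1, 0.4, -5.4, 0, 0.7], [1, 0.5, -7, 0, 0.9], [1, 0.6, -8.6, 0, 1.1], [1, 0.7, -10.2, 0, 1.3], [1, 0.8, -11.8, 0, 1.5], [1, 0.9, -13.4, 0, 1.7], [1, 0.98, -14.6, 0, 1.86]]
  ]
}}

```text
t: 9.83
eef_pos: [0.5786, 0.2102, 0.2877]
orientation: [0.999, -0.043, -0.001, -0.0]
contact_force: [0.7, -0.3, -4.0]
finger_gap: 0.0178
```

{"name": "move_arm", "arguments": {
  "moves": [
    [[1, 0, -0.3, 0, 0], [1, 0, -0.6, 0, 0], [1, 0, -0.6, 0, 0], [1, 0, -0.6, 0, 0], [1, 0, -0.6, 0, 0], [1, 0, -0.6, 0, 0], [1, 0, -0.6, 0, 0], [1, 0, -0.6, 0, 0], [1, 0, -0.6, 0, 0], [1, 0, -0.6, 0, 0]]
  ]
}}

```text
t: 10.67
eef_pos: [0.5809, 0.2217, 0.2886]
orientation: [0.999, -0.044, 0.0, -0.0]
contact_force: [-0.1, -0.1, -4.1]
finger_gap: 0.0174
```

```bash
python3 - <<'E'
from h import *
delta(.5773,.2228,.2205,-5)
d=shot("wrist","w8")
E
```

```text
pos [0.5809 0.2217 0.2886] yaw -5.01 F [-0.1 -0.1 -4.1] T [-0.    0.06 -0.05]
units [-0.15 -0.03  2.72] roll -0.0
```

View pics/w8.png

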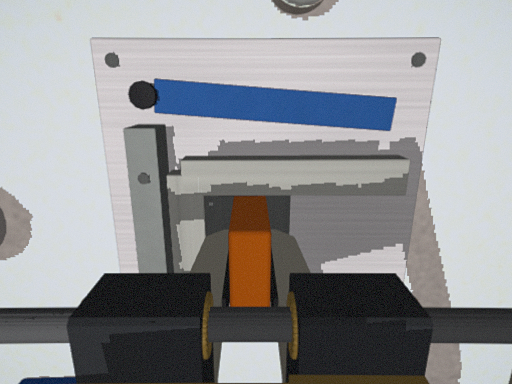

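The deck's far edge and the square's leg are both level in the image, so the yaws match. I'll check the slopes numerically.

```bash
python3 - <<'E'
from h import *
d=load("w8");g=cv2.cvtColor(d["img"],cv2.COLOR_RGB2GRAY).astype(float)
g=cv2.GaussianBlur(g,(0,0),1)
def edge(cols,r0,r1):
    out=[]
    for c in cols:
        k=np.abs(np.diff(g[r0:r1,c]));i=k.argmax()
        if 0<i<len(k)-1:
            a,b,e=k[i-1:i+2];i=i+.5*(a-e)/(a-2*b+e)
        out.append((c,r0+i+.5))
    return np.array(out)
def fit(P,z):
    X=onplane(d,P,z)[:,:2]
    vx,vy,x0,y0=cv2.fitLine(X.astype(np.float32),cv2.DIST_HUBER,0,1e-4,1e-4).ravel()
    ang=np.degrees(np.arctan2(-vx*np.sign(vy),abs(vy)))
    print(z,"yaw",ang.round(2),"pt",x0.round(4),y0.round(4)); 
print("deck");fit(edge(range(120,420,4),30,46),.010)
zt=.2886-.2075+.014
print("sq far top");fit(edge(range(195,400,4),150,164),zt)
print("sq far bottom near")
print("blue inner");fit(edge(range(165,380,4),108,134),.040)
# grey inner
E
```

```text
deck
0.01 yaw -5.02 pt 0.6962 0.213
sq far top
0.09510000000000003 yaw -4.81 pt 0.624 0.1987
sq far bottom near
blue inner
0.04 yaw -9.4 pt 0.6391 0.2021
```

{"name": "move_arm", "arguments": {
  "moves": [
    [[1, 0, 0, 0.5, 0.03], [1, 0, 0, 1, 0.03], [1, 0, 0, 1.5, 0.03], [1, 0, 0, 1.9, 0.03], [1, 0, 0, 2.2, 0.03], [1, 0, 0, 2.45, 0.03], [1, 0, 0, 2.6, 0.03], [1, 0, 0, 2.7, 0.03], [1, 0, 0, 2.7, 0.03], [1, 0, 0, 2.7, 0.03]]
  ]
}}

```text
t: 11.55
eef_pos: [0.581, 0.2221, 0.2213]
orientation: [0.999, -0.045, 0.0, -0.0]
contact_force: [0.8, 0.3, -3.7]
finger_gap: 0.0178
```

```bash
cat >> h.py <<'E'
def nest():
    p,y,s=pose();c=np.array([.57125,.21125]);a=np.radians(-5)
    R=np.array([[np.cos(a),-np.sin(a)],[np.sin(a),np.cos(a)]])
    print("t",round(s["t"],2),"nest TCP mm",(R.T@(p[:2]-c)*1e3).round(2),"z",round(p[2]*1e3,2),"yaw",round(y,2),"F nest",(R.T@s["contact_force"][:2]).round(1),s["contact_force"][2].round(1),"T",s["torque"].round(2))
E
python3 -c "
from h import *
nest()"
```

```text
t 11.55 nest TCP mm [ 8.77 11.64] z 221.33 yaw -5.16 F nest [0.8 0.3] -3.7 T [ 0.05 -0.   -0.  ]
```

{"name": "move_arm", "arguments": {
  "moves": [
    [[1, 0.05, -0.1, 0, 0], [1, 0.1, -0.2, 0, 0], [1, 0.15, -0.3, 0, 0], [1, 0.2, -0.4, 0, 0], [1, 0.25, -0.5, 0, 0], [1, 0.3, -0.56, 0, 0], [1, 0.34, -0.6, 0, 0], [1, 0.36, -0.62, 0, 0], [1, 0.36, -0.62, 0, 0], [1, 0.36, -0.62, 0, 0]]
  ]
}}

```text
t: 12.38
eef_pos: [0.5912, 0.2366, 0.2209]
orientation: [0.999, -0.045, -0.0, 0.0]
contact_force: [0.1, 0.2, -4.2]
finger_gap: 0.018
```

```bash
python3 -c "
from h import *
nest();shot('wrist','w9');nest()"
```

```text
t 12.38 nest TCP mm [17.63 26.99] z 220.91 yaw -5.17 F nest [0.1 0.2] -4.2 T [ 0.03  0.08 -0.  ]
t 12.43 nest TCP mm [17.58 26.96] z 220.94 yaw -5.17 F nest [-0.3 -0. ] -3.9 T [0.02 0.04 0.02]
```

View pics/w9.png

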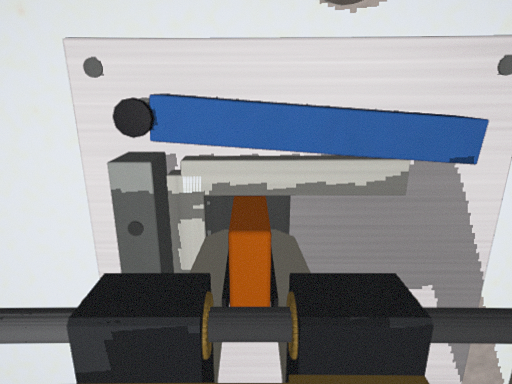

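The leg is close to the blue fence's end and there is a small gap to the grey fence. I'll start pushing the blue fence gently.

{"name": "move_arm", "arguments": {
  "moves": [
    [[1, 0.04, 0, 0, 0], [1, 0.08, 0, 0, 0], [1, 0.12, 0, 0, 0], [1, 0.16, 0, 0, 0], [1, 0.2, 0, 0, 0], [1, 0.24, 0, 0, 0], [1, 0.27, 0, 0, 0], [1, 0.3, 0, 0, 0], [1, 0.32, 0, 0, 0], [1, 0.32, 0, 0, 0]]
  ]
}}

```text
t: 13.27
eef_pos: [0.5992, 0.2359, 0.2209]
orientation: [0.999, -0.045, -0.0, -0.0]
contact_force: [-2.1, 0.1, -3.9]
finger_gap: 0.0177
```

```bash
python3 -c "
from h import *
nest()"
```

```text
t 13.27 nest TCP mm [25.73 26.99] z 220.95 yaw -5.17 F nest [-2.1 -0.1] -3.9 T [ 0.06  0.65 -0.3 ]
```

{"name": "move_arm", "arguments": {
  "moves": [
    [[1, 0.01, -0.01, 0, 0], [1, 0.02, -0.02, 0, 0], [1, 0.03, -0.03, 0, 0], [1, 0.04, -0.04, 0, 0], [1, 0.05, -0.05, 0, 0], [1, 0.06, -0.06, 0, 0], [1, 0.07, -0.06, 0, 0], [1, 0.08, -0.06, 0, 0], [1, 0.08, -0.06, 0, 0], [1, 0.08, -0.06, 0, 0]]
  ]
}}

```text
t: 14.1
eef_pos: [0.6013, 0.2373, 0.221]
orientation: [0.999, -0.045, 0.0, -0.0]
contact_force: [-3.7, 0.2, -4.0]
finger_gap: 0.0182
```

```bash
python3 -c "
from h import *
nest();shot('wrist','w10');nest()"
```

```text
t 14.1 nest TCP mm [27.68 28.55] z 221.03 yaw -5.16 F nest [-3.7 -0.1] -4.0 T [ 0.05  0.62 -0.24]
t 14.15 nest TCP mm [27.67 28.57] z 221.06 yaw -5.16 F nest [-2.4  0.1] -3.7 T [ 0.07  0.6  -0.21]
```

View pics/w10.png

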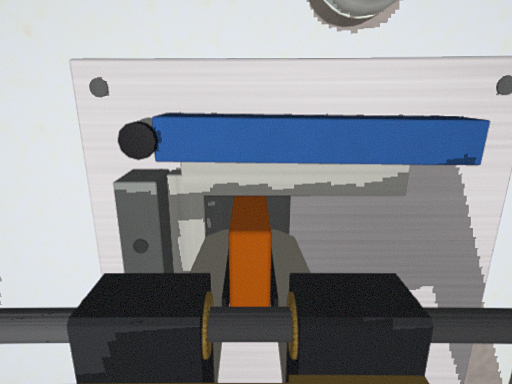

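The blue fence is now nearly square, with its inner edge level at row 163. I'll close the last millimetres in small steps.

{"name": "move_arm", "arguments": {
  "moves": [
    [[1, 0, -0.01, 0, 0], [1, 0, -0.01, 0, 0], [1, 0, -0.02, 0, 0], [1, 0.01, -0.02, 0, 0], [1, 0.01, -0.03, 0, 0], [1, 0.01, -0.03, 0, 0], [1, 0.02, -0.04, 0, 0], [1, 0.02, -0.04, 0, 0], [1, 0.02, -0.04, 0, 0], [1, 0.02, -0.04, 0, 0]]
  ]
}}

```text
t: 14.98
eef_pos: [0.6018, 0.2382, 0.221]
orientation: [0.999, -0.045, -0.0, -0.0]
contact_force: [-2.4, 0.5, -3.1]
finger_gap: 0.0179
```

```bash
python3 -c "
from h import *
nest()"
```

```text
t 14.98 nest TCP mm [28.11 29.54] z 220.96 yaw -5.16 F nest [-2.5  0.2] -3.1 T [ 0.    0.68 -0.29]
```

{"name": "move_arm", "arguments": {
  "moves": [
    [[1, 0, -0.005, 0, 0], [1, 0, -0.01, 0, 0], [1, 0.005, -0.015, 0, 0], [1, 0.01, -0.02, 0, 0], [1, 0.015, -0.025, 0, 0], [1, 0.02, -0.03, 0, 0], [1, 0.02, -0.03, 0, 0], [1, 0.02, -0.03, 0, 0], [1, 0.02, -0.03, 0, 0], [1, 0.02, -0.03, 0, 0]]
  ]
}}

```text
t: 15.82
eef_pos: [0.6024, 0.2388, 0.221]
orientation: [0.999, -0.045, -0.0, 0.0]
contact_force: [-3.0, -1.3, -3.8]
finger_gap: 0.0176
```

```bash
python3 -c "
from h import *
nest()"
```

```text
t 15.82 nest TCP mm [28.62 30.17] z 220.98 yaw -5.16 F nest [-2.9 -1.6] -3.8 T [-0.19  0.69 -0.23]
```

{"name": "move_arm", "arguments": {
  "moves": [
    [[1, 0.005, -0.005, 0, 0], [1, 0.01, -0.005, 0, 0], [1, 0.015, -0.01, 0, 0], [1, 0.02, -0.01, 0, 0], [1, 0.02, -0.01, 0, 0], [1, 0.02, -0.01, 0, 0], [1, 0.02, -0.01, 0, 0], [1, 0.02, -0.01, 0, 0], [1, 0.02, -0.01, 0, 0], [1, 0.02, -0.01, 0, 0]]
  ]
}}

```text
t: 16.65
eef_pos: [0.6029, 0.239, 0.2209]
orientation: [0.999, -0.045, -0.0, 0.0]
contact_force: [-3.5, -3.9, -4.4]
finger_gap: 0.0179
```

```bash
python3 -c "
from h import *
nest()"
```

```text
t 16.65 nest TCP mm [29.13 30.37] z 220.94 yaw -5.16 F nest [-3.1 -4.2] -4.4 T [-0.72  0.76 -0.1 ]
```

{"name": "move_arm", "arguments": {
  "moves": [
    [[1, 0.005, 0, 0, 0], [1, 0.01, 0, 0, 0], [1, 0.015, 0, 0, 0], [1, 0.015, 0, 0, 0], [1, 0.015, 0, 0, 0], [1, 0.015, 0, 0, 0], [1, 0.015, 0, 0, 0], [1, 0.015, 0, 0, 0], [1, 0.015, 0, 0, 0], [1, 0.015, 0, 0, 0]]
  ]
}}

```text
t: 17.48
eef_pos: [0.6032, 0.2389, 0.2209]
orientation: [0.999, -0.045, -0.0, 0.0]
contact_force: [-4.5, -3.2, -4.3]
finger_gap: 0.0181
```

```bash
python3 -c "
from h import *
nest();shot('wrist','w11');nest()"
```

```text
t 17.48 nest TCP mm [29.45 30.38] z 220.94 yaw -5.16 F nest [-4.2 -3.6] -4.3 T [-0.72  0.84 -0.03]
t 17.53 nest TCP mm [29.43 30.36] z 220.94 yaw -5.16 F nest [-3.7 -3.2] -4.3 T [-0.64  0.83 -0.04]
```

View pics/w11.png

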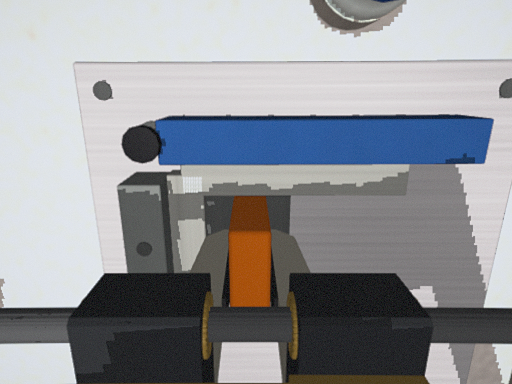

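{"name": "move_arm", "arguments": {
  "moves": [
    [[1, 0, 0, 0, -0.01], [1, 0, 0, 0, -0.02], [1, 0, 0, 0, -0.03], [1, 0.005, 0, 0, -0.03], [1, 0.01, 0, 0, -0.03], [1, 0.01, 0, 0, -0.03], [1, 0.01, 0, 0, -0.03], [1, 0.01, 0, 0, -0.03], [1, 0.01, 0, 0, -0.03], [1, 0.01, 0, 0, -0.03]]
  ]
}}

```text
t: 18.37
eef_pos: [0.6033, 0.239, 0.2209]
orientation: [0.999, -0.044, -0.0, 0.0]
contact_force: [-5.4, -3.4, -3.1]
finger_gap: 0.0179
```

```bash
python3 -c "
from h import *
nest()"
```

```text
t 18.37 nest TCP mm [29.53 30.41] z 220.93 yaw -4.99 F nest [-5.1 -3.8] -3.1 T [-0.63  0.88 -0.22]
```

{"name": "move_arm", "arguments": {
  "moves": [
    [[1, 0.002, -0.002, 0, 0], [1, 0.004, -0.004, 0, 0], [1, 0.006, -0.006, 0, 0], [1, 0.008, -0.008, 0, 0], [1, 0.01, -0.01, 0, 0], [1, 0.01, -0.012, 0, 0], [1, 0.01, -0.012, 0, 0], [1, 0.01, -0.012, 0, 0], [1, 0.01, -0.012, 0, 0], [1, 0.01, -0.012, 0, 0]]
  ]
}}

```text
t: 19.2
eef_pos: [0.6035, 0.239, 0.2209]
orientation: [0.999, -0.044, -0.001, 0.0]
contact_force: [-5.4, -4.2, -2.2]
finger_gap: 0.0179
```

```bash
python3 -c "
from h import *
nest()"
```

```text
t 19.2 nest TCP mm [29.67 30.49] z 220.94 yaw -4.99 F nest [-5.  -4.7] -2.2 T [-0.72  1.03 -0.2 ]
```

{"name": "move_arm", "arguments": {
  "moves": [
    [[1, 0.003, -0.004, 0, 0], [1, 0.006, -0.008, 0, 0], [1, 0.009, -0.012, 0, 0], [1, 0.012, -0.016, 0, 0], [1, 0.014, -0.016, 0, 0], [1, 0.014, -0.016, 0, 0], [1, 0.014, -0.016, 0, 0], [1, 0.014, -0.016, 0, 0], [1, 0.014, -0.016, 0, 0], [1, 0.014, -0.016, 0, 0]]
  ]
}}

```text
t: 20.03
eef_pos: [0.6036, 0.2392, 0.2208]
orientation: [0.999, -0.044, -0.001, 0.001]
contact_force: [-6.4, -5.3, -1.1]
finger_gap: 0.0179
```

```bash
python3 -c "
from h import *
nest();shot('wrist','w12');nest()"
```

```text
t 20.03 nest TCP mm [29.83 30.66] z 220.8 yaw -4.99 F nest [-5.9 -5.8] -1.1 T [-1.04  1.23 -0.17]
t 20.08 nest TCP mm [29.83 30.64] z 220.81 yaw -4.99 F nest [-5.7 -6.3] -3.1 T [-0.97  1.15 -0.18]
```

{"name": "move_arm", "arguments": {
  "moves": [
    [[1, 0.004, -0.004, 0, 0], [1, 0.008, -0.008, 0, 0], [1, 0.012, -0.012, 0, 0], [1, 0.016, -0.016, 0, 0], [1, 0.02, -0.02, 0, 0], [1, 0.02, -0.02, 0, 0], [1, 0.02, -0.02, 0, 0], [1, 0.02, -0.02, 0, 0], [1, 0.02, -0.02, 0, 0], [1, 0.02, -0.02, 0, 0]]
  ]
}}

```text
t: 20.92
eef_pos: [0.6039, 0.2393, 0.2206]
orientation: [0.999, -0.043, -0.002, 0.001]
contact_force: [-6.5, -6.9, -2.3]
finger_gap: 0.018
```

```bash
python3 -c "
from h import *
nest();shot('wrist','w13');nest()
d=load('w13');g=cv2.GaussianBlur(cv2.cvtColor(d['img'],cv2.COLOR_RGB2GRAY).astype(float),(0,0),1)
def fit(cols,r0,r1,z):
    P=[]
    for c in cols:
        k=np.abs(np.diff(g[r0:r1,c]));P.append((c,r0+k.argmax()+.5))
    X=onplane(d,P,z)[:,:2];vx,vy,x0,y0=cv2.fitLine(X.astype(np.float32),cv2.DIST_HUBER,0,1e-4,1e-4).ravel()
    print(z,np.degrees(np.arctan2(-vx*np.sign(vy),abs(vy))).round(2),x0,y0)
fit(range(180,480,4),50,72,.01); fit(range(180,460,4),108,124,.040); fit(range(190,460,4),155,170,.040)
"
```

```text
t 20.92 nest TCP mm [30.06 30.84] z 220.61 yaw -4.99 F nest [-5.9 -7.4] -2.3 T [-1.2   1.38 -0.17]
t 20.97 nest TCP mm [30.05 30.83] z 220.6 yaw -4.98 F nest [-6.5 -6.9] -2.8 T [-1.21  1.38 -0.17]
0.01 -5.04 0.69332945 0.18022405
0.04 -4.96 0.6689635 0.20130582
0.04 -5.12 0.64456314 0.1927533
```

View pics/w13.png

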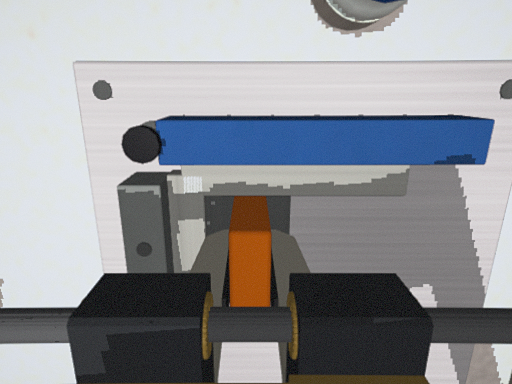

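```bash
python3 -c "
from h import *
a=load('w9')['img'];
for n in ['w10','w11','w13']:
    b=load(n)['img']
    for (r0,r1,c0,c1,l) in [(190,300,222,278,'grip'),(172,200,190,415,'leg'),(180,240,202,225,'plate')]:
        A=cv2.Canny(a[r0:r1,c0:c1],60,150);
        ga=np.float64(cv2.cvtColor(a,cv2.COLOR_RGB2HSV)[r0:r1,c0:c1,1]);gb=np.float64(cv2.cvtColor(b,cv2.COLOR_RGB2HSV)[r0:r1,c0:c1,1])
        print(n,l,cv2.phaseCorrelate(ga,gb))
"
```

```text
w10 grip ((0.22980641069605312, 0.09725975079802396), 0.8645152596338574)
w10 leg ((0.6696241697677152, -0.028584286999020492), 0.9561110077796673)
w10 plate ((-0.28808254988328663, -0.05354544693951979), 1.0249513108409227)
w11 grip ((0.020156109268974376, 0.10539660699027564), 0.8612160642984634)
w11 leg ((0.5401265332361618, 0.07570007665294654), 1.009389332867261)
w11 plate ((-0.5193907099622841, 0.5273353083693273), 0.762617376720886)
w13 grip ((0.17193134033709612, 0.011766228778313348), 0.8191037159109305)
w13 leg ((0.5933198626508585, -0.03753034658346266), 1.0553764340098137)
w13 plate ((-0.0029195034893216842, -0.2382501801637602), 0.8483076105320919)
```

Nothing has slipped in the hand and the blue fence reads square (0 ± 0.1°). I'll raise the pressure to about 10 N.

{"name": "move_arm", "arguments": {
  "moves": [
    [[1, 0.005, -0.005, 0, 0], [1, 0.01, -0.01, 0, 0], [1, 0.015, -0.015, 0, 0], [1, 0.02, -0.02, 0, 0], [1, 0.025, -0.025, 0, 0], [1, 0.03, -0.03, 0, 0], [1, 0.035, -0.03, 0, 0], [1, 0.04, -0.03, 0, 0], [1, 0.04, -0.03, 0, 0], [1, 0.04, -0.03, 0, 0]]
  ]
}}

```text
t: 21.8
eef_pos: [0.6044, 0.2396, 0.2202]
orientation: [0.999, -0.043, -0.003, 0.002]
contact_force: [-8.0, -7.8, -2.2]
finger_gap: 0.0179
```

```bash
python3 -c "
from h import *
nest()"
```

```text
t 21.8 nest TCP mm [30.51 31.11] z 220.21 yaw -4.98 F nest [-7.3 -8.5] -2.2 T [-1.56  1.71 -0.17]
```

{"name": "move_arm", "arguments": {
  "moves": [
    [[1, 0.008, -0.004, 0, 0], [1, 0.016, -0.008, 0, 0], [1, 0.024, -0.012, 0, 0], [1, 0.032, -0.016, 0, 0], [1, 0.04, -0.02, 0, 0], [1, 0.044, -0.02, 0, 0], [1, 0.044, -0.02, 0, 0], [1, 0.044, -0.02, 0, 0], [1, 0.044, -0.02, 0, 0], [1, 0.044, -0.02, 0, 0]]
  ]
}}

```text
t: 22.63
eef_pos: [0.6049, 0.2397, 0.2198]
orientation: [0.999, -0.043, -0.004, 0.002]
contact_force: [-10.8, -9.2, -1.7]
finger_gap: 0.0178
```

```bash
python3 -c "
from h import *
nest();shot('wrist','w14');nest();imaging.get_image('side');nest()"
```

```text
t 22.63 nest TCP mm [31.   31.31] z 219.81 yaw -4.97 F nest [ -9.9 -10.1] -1.7 T [-1.84  2.07 -0.16]
t 22.68 nest TCP mm [31.01 31.32] z 219.82 yaw -4.97 F nest [ -9.4 -10. ] -1.5 T [-1.82  2.04 -0.1 ]
t 22.73 nest TCP mm [31.  31.3] z 219.77 yaw -4.97 F nest [-10.4 -10.7] -1.2 T [-1.8   2.02 -0.15]
```

View pics/w14.png

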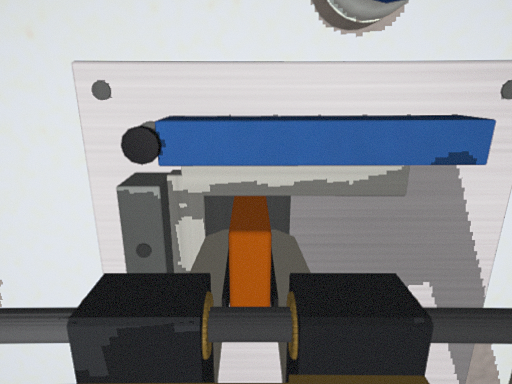

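Both fences read about 10 N and the fence is level. I'll hold here for well over a second.

{"name": "move_arm", "arguments": {
  "moves": [
    [[1, 0, 0, 0, 0], [1, 0, 0, 0, 0], [1, 0, 0, 0, 0], [1, 0, 0, 0, 0], [1, 0, 0, 0, 0], [1, 0, 0, 0, 0], [1, 0, 0, 0, 0], [1, 0, 0, 0, 0], [1, 0, 0, 0, 0], [1, 0, 0, 0, 0]]
  ]
}}

```text
t: 23.57
eef_pos: [0.6049, 0.2397, 0.2198]
orientation: [0.999, -0.043, -0.004, 0.002]
contact_force: [-11.1, -10.7, -1.9]
finger_gap: 0.0175
```

{"name": "move_arm", "arguments": {
  "moves": [
    [[1, 0, 0, 0, 0], [1, 0, 0, 0, 0], [1, 0, 0, 0, 0], [1, 0, 0, 0, 0], [1, 0, 0, 0, 0], [1, 0, 0, 0, 0], [1, 0, 0, 0, 0], [1, 0, 0, 0, 0], [1, 0, 0, 0, 0], [1, 0, 0, 0, 0]]
  ]
}}

```text
t: 24.4
eef_pos: [0.6049, 0.2397, 0.2198]
orientation: [0.999, -0.043, -0.004, 0.002]
contact_force: [-10.5, -9.9, -1.7]
finger_gap: 0.0178
```

```bash
python3 -c "
from h import *
nest()"
```

```text
t 24.4 nest TCP mm [30.99 31.32] z 219.8 yaw -4.97 F nest [ -9.6 -10.7] -1.7 T [-1.74  2.06 -0.13]
```

{"name": "move_arm", "arguments": {
  "moves": [
    [[1, -0.03, 0.03, 0, 0], [1, -0.06, 0.06, 0, 0], [1, -0.1, 0.1, 0, 0], [1, -0.15, 0.15, 0, 0], [1, -0.22, 0.22, 0, 0], [1, -0.32, 0.32, 0, 0], [1, -0.45, 0.42, 0, 0], [1, -0.6, 0.5, 0, 0], [1, -0.75, 0.6, 0, 0], [1, -0.8, 0.6, 0, 0]]
  ]
}}

```text
t: 25.23
eef_pos: [0.5851, 0.2276, 0.2211]
orientation: [0.999, -0.044, -0.0, 0.0]
contact_force: [0.3, -0.5, -4.5]
finger_gap: 0.0175
```

{"name": "move_arm", "arguments": {
  "moves": [
    [[1, 0, 0, 0, 0], [1, 0, 0, -0.3, 0], [1, 0, 0, -0.8, 0], [1, 0, 0, -1.4, 0], [1, 0, 0, -2, 0], [1, 0, 0, -2.6, 0], [1, 0, 0, -2.9, 0], [1, 0, 0, -3, 0], [1, 0, 0, -3, 0], [1, 0, 0, -3, 0]]
  ]
}}

```text
t: 26.07
eef_pos: [0.5855, 0.228, 0.2957]
orientation: [0.999, -0.043, -0.0, 0.0]
contact_force: [-0.2, 0.1, -4.6]
finger_gap: 0.0181
```

```bash
python3 -c "
from h import *
nest();shot('wrist','w15');
d=load('w15');g=cv2.GaussianBlur(cv2.cvtColor(d['img'],cv2.COLOR_RGB2GRAY).astype(float),(0,0),1)
cv2.imwrite('pics/td15.png',topdown(d,.04,.5,.73,.05,.35,.0004)[...,::-1])
delta(.579+.000,-.168,.29,0)
"
```

```text
t 26.07 nest TCP mm [12.74 17.89] z 295.67 yaw -4.98 F nest [-0.2  0.1] -4.6 T [-0.01  0.03  0.  ]
pos [0.5854 0.2279 0.2952] yaw -4.99 F [ 0.1  0.1 -3.8] T [-0.01  0.03 -0.05]
units [ 1.12 15.8   0.21] roll -0.83
```

View pics/w15.png

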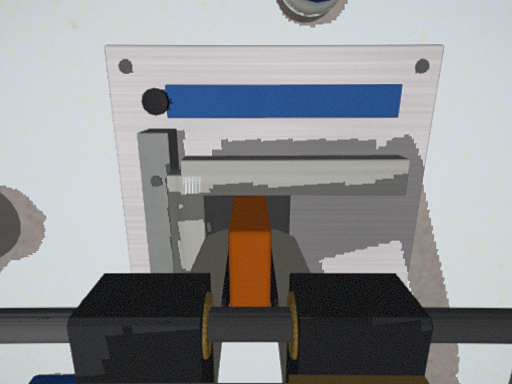

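The blue fence, at rows 85–118, is now parallel to the deck's far edge. I'll measure that from this clear view.

```bash
python3 -c "
from h import *
d=load('w15');g=cv2.GaussianBlur(cv2.cvtColor(d['img'],cv2.COLOR_RGB2GRAY).astype(float),(0,0),1)
def fit(cols,r0,r1,z):
    P=[]
    for c in cols:
        k=np.abs(np.diff(g[r0:r1,c]));i=k.argmax()
        if 0<i<len(k)-1:
            a,b,e=k[i-1:i+2];i=i+.5*(a-e)/(a-2*b+e)
        P.append((c,r0+i+.5))
    X=onplane(d,P,z)[:,:2];vx,vy,x0,y0=cv2.fitLine(X.astype(np.float32),cv2.DIST_HUBER,0,1e-4,1e-4).ravel()
    print(z,np.degrees(np.arctan2(-vx*np.sign(vy),abs(vy))).round(2),x0,y0)
fit(range(130,420,3),38,52,.01); fit(range(180,390,3),78,92,.040); fit(range(180,390,3),110,126,.040)
"
```

```text
0.01 -5.02 0.69626 0.21272236
0.04 -4.95 0.66802466 0.21192075
0.04 -4.99 0.64770323 0.23131543
```

Blue measures about 0.05° from square. I'll take the square back to the pad.

{"name": "move_arm", "arguments": {
  "moves": [
    [[1, 0.1, 0.8, 0, 0], [1, 0.2, 2.2, 0, -0.1], [1, 0.3, 3.8, 0, -0.2], [1, 0.4, 5.4, 0, -0.3], [1, 0.6, 7, 0, -0.4], [1, 0.8, 8.6, 0, -0.5], [1, 0.9, 10.2, 0, -0.6], [1, 1.1, 11.8, 0, -0.7], [1, 1.2, 13.4, 0, -0.8], [1, 1.3, 14.8, 0, -0.83]]
  ]
}}

```text
t: 26.95
eef_pos: [0.5854, -0.1459, 0.2949]
orientation: [1.0, -0.0, -0.001, -0.0]
contact_force: [1.0, -0.5, -4.0]
finger_gap: 0.0177
```

{"name": "move_arm", "arguments": {
  "moves": [
    [[1, 0, 0.4, 0, 0], [1, 0, 0.65, 0, 0], [1, 0, 0.65, 0, 0], [1, 0, 0.65, 0, 0], [1, 0, 0.65, 0, 0], [1, 0, 0.65, 0, 0], [1, 0, 0.65, 0, 0], [1, 0, 0.65, 0, 0], [1, 0, 0.65, 0, 0], [1, 0, 0.65, 0, 0]]
  ]
}}

```text
t: 27.78
eef_pos: [0.586, -0.1593, 0.2961]
orientation: [1.0, 0.0, 0.0, 0.0]
contact_force: [-0.1, -0.2, -4.1]
finger_gap: 0.0176
```

```bash
python3 -c "
from h import *
shot('wrist','w16');delta(.5845,-.160,.2145,0)"
```

```text
pos [ 0.586  -0.1594  0.2961] yaw 0.02 F [ 0.3 -0.5 -4. ] T [-0.04  0.02  0.01]
units [-0.06  0.02  3.26] roll 0.0
```

View pics/w16.png

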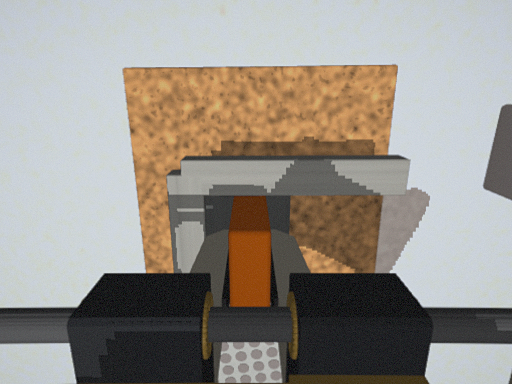

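The square is over the pad, so I'll lower it.

{"name": "move_arm", "arguments": {
  "moves": [
    [[1, -0.06, 0, 0.5, 0], [1, -0.06, 0, 1.1, 0], [1, -0.06, 0, 1.7, 0], [1, -0.06, 0, 2.3, 0], [1, -0.06, 0, 2.7, 0], [1, -0.06, 0, 2.95, 0], [1, -0.06, 0, 3.1, 0], [1, -0.06, 0, 3.18, 0], [1, -0.06, 0, 3.2, 0], [1, -0.06, 0, 3.2, 0]]
  ]
}}

```text
t: 28.67
eef_pos: [0.5848, -0.1598, 0.2166]
orientation: [1.0, -0.0, 0.0, 0.0]
contact_force: [0.4, 0.2, -3.7]
finger_gap: 0.0178
```

{"name": "move_arm", "arguments": {
  "moves": [
    [[1, 0, 0, 0.02, 0], [1, 0, 0, 0.04, 0], [1, 0, 0, 0.06, 0], [1, 0, 0, 0.06, 0], [1, 0, 0, 0.06, 0], [1, 0, 0, 0.06, 0], [1, 0, 0, 0.06, 0], [1, 0, 0, 0.06, 0], [1, 0, 0, 0.06, 0], [1, 0, 0, 0.06, 0]]
  ]
}}

```text
t: 29.5
eef_pos: [0.5845, -0.1597, 0.2145]
orientation: [1.0, -0.0, 0.0, -0.0]
contact_force: [-0.0, -0.6, -4.6]
finger_gap: 0.0179
```

{"name": "move_arm", "arguments": {
  "moves": [
    [[1, 0, 0, 0.01, 0], [1, 0, 0, 0.02, 0], [1, 0, 0, 0.03, 0], [1, 0, 0, 0.04, 0], [1, 0, 0, 0.04, 0], [1, 0, 0, 0.04, 0], [1, 0, 0, 0.04, 0], [1, 0, 0, 0.04, 0], [1, 0, 0, 0.04, 0], [1, 0, 0, 0.04, 0]]
  ]
}}

```text
t: 30.33
eef_pos: [0.5845, -0.1597, 0.2135]
orientation: [1.0, -0.0, -0.0, 0.0]
contact_force: [-0.2, -0.5, -3.8]
finger_gap: 0.0179
```

{"name": "move_arm", "arguments": {
  "moves": [
    [[1, 0, 0, 0.01, 0], [1, 0, 0, 0.02, 0], [1, 0, 0, 0.03, 0], [1, 0, 0, 0.03, 0], [1, 0, 0, 0.03, 0], [1, 0, 0, 0.03, 0], [1, 0, 0, 0.03, 0], [1, 0, 0, 0.03, 0], [1, 0, 0, 0.03, 0], [1, 0, 0, 0.03, 0]]
  ]
}}

```text
t: 31.17
eef_pos: [0.5844, -0.1596, 0.2135]
orientation: [1.0, 0.0, 0.0, 0.0]
contact_force: [-3.5, 1.1, 5.4]
finger_gap: 0.0177
```

The square has touched down. I'll ease off and open the fingers.

{"name": "move_arm", "arguments": {
  "moves": [
    [[1, 0, 0, -0.01, 0], [1, 0, 0, -0.015, 0], [1, 0, 0, -0.015, 0], [0, 0, 0, -0.015, 0], [0, 0, 0, -0.015, 0], [0, 0, 0, -0.015, 0], [0, 0, 0, -0.015, 0], [0, 0, 0, -0.015, 0], [0, 0, 0, -0.015, 0], [0, 0, 0, -0.015, 0]]
  ]
}}

```text
t: 32.0
eef_pos: [0.5845, -0.1597, 0.2131]
orientation: [1.0, -0.0, 0.0, -0.0]
contact_force: [-0.3, -0.5, -0.2]
finger_gap: 0.0601
```

{"name": "move_arm", "arguments": {
  "moves": [
    [[0, 0, 0, 0, 0], [0, 0, 0, 0, 0], [0, 0, 0, 0, 0], [0, 0, 0, 0, 0], [0, 0, 0, 0, 0], [0, 0, 0, 0, 0], [0, 0, 0, 0, 0], [0, 0, 0, 0, 0], [0, 0, 0, 0, 0], [0, 0, 0, 0, 0]]
  ]
}}

```text
t: 32.83
eef_pos: [0.5845, -0.1597, 0.2131]
orientation: [1.0, -0.0, -0.0, 0.0]
contact_force: [0.3, -0.4, 0.4]
finger_gap: 0.093
```

{"name": "move_arm", "arguments": {
  "moves": [
    [[0, 0, 0, -0.3, 0], [0, 0, 0, -0.8, 0], [0, 0, 0, -1.6, 0], [0, 0, 0, -2.4, 0], [0, 0, 0, -3.2, 0], [0, 0, 0, -4, 0], [0, 0, 0, -5, 0], [0, 0, 0, -6, 0], [0, 0, 0, -6, 0], [0, 0, 0, -6, 0]]
  ]
}}

```text
t: 33.67
eef_pos: [0.5847, -0.1597, 0.3654]
orientation: [1.0, 0.0, 0.002, 0.001]
contact_force: [0.0, 0.5, -0.1]
finger_gap: 0.0931
```

```bash
python3 -c "
from h import *
shot('wrist','w17');shot('scene','s17');shot('side','v17');print(sense()['contact_force'],sense()['t'])
d=load('s17')
a=cv2.resize(d['img'][120:290,130:400],None,fx=2.9,fy=2.9,interpolation=cv2.INTER_CUBIC)
cv2.imwrite('pics/s17c.png',a[...,::-1])"
```

```text
[ 0.36930424 -0.37503821 -0.41096674] 33.8167
```

View pics/w17.png

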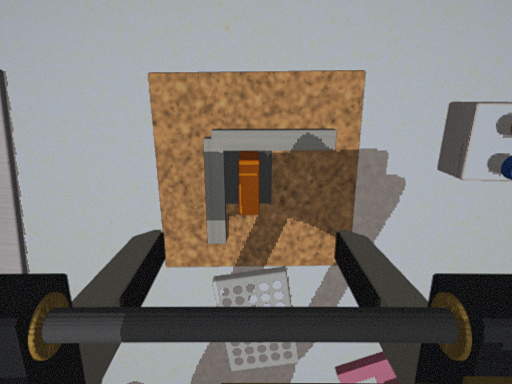

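View pics/s17c.png

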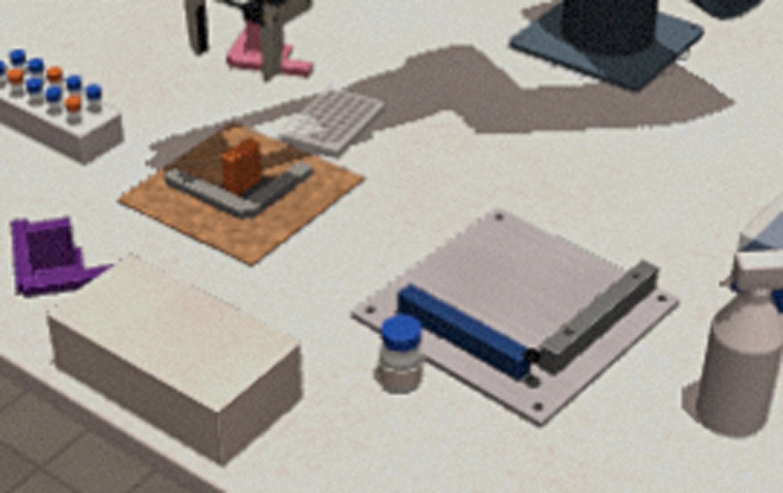

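The square lies flat in the middle of the pad, with its legs spanning about columns 204–336 and rows 130–243. The corner is square and the bystanders have not moved. The fingers are open and clear, so I'll hand in.

```bash
python3 -c "
from h import *
print(np.abs(sense()['qvel']).max());print(order.finish_job())"
```

```text
0.009814769071823699
the job is handed in; nothing more can be done
None
```

The job is done and handed in at about 34 s; no verdict is reported. I took the square by its orange grip and eased it into the corner so that it swung the blue fence out. I then held it flush on both fences for about 1.8 s, laid it back flat on the cork pad and let go.

- **Hold:** the wrist read about 9.5–10.7 N on each fence, with single noisy world-axis readings up to about 11 N. The square did not slip in the grip.
- **Corner:** after I backed off, the blue fence measured parallel to the deck's edge within about 0.07°. That is about the limit of what the camera can show, and I took the deck's edge as the reference rather than the grey fence.
- **Placing:** in the last pictures the square lies flat on the pad. Its grip is about 10 mm off the pad's centre, because I split the difference between centring the grip and centring the whole L shape.
- **Tilt during the hold:** the wrist tilted by about 0.5° under load from arm compliance. That is roughly 0.1 mm over the height of the square's edges.
- **Surroundings:** the other objects look untouched, and the gripper is open and clear of everything with no force on it.

No check failed, but I judged flushness from the forces, the moment and the fence angle, as I could not see the contact line directly.

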